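# Set the swivel vice to its 45 degree line and clamp it

## Robot

A 6-joint arm with a two-finger parallel gripper is mounted at the origin on a cart in front of the work surface, level with it; the furniture and walls round the work are solid. World frame = base frame: x ahead of the robot, y to its left, z up, the work surface at z = 0. Lengths are in m, angles in degrees, forces in N, time in s.
With the tool pointing down it reaches from about 0.225 to 0.875 m from the base axis. Payload 3.4 kg.
Tool frame: the origin (TCP) lies at the very end of the fingers, on their centre line; the grasp point (between the pads) lies 19 mm behind it (bot.pinch_z is the distance from the TCP to the grasp point, in m); z points along the fingers, y is the line along which they close (so a half turn about z gives the same grasp; the last joint's range is limited). The gripper opens to 85 mm and grips with 20 to 120 N. Pads are 22 mm wide; open, the fingers measure 114 mm over their backs; the gripper's body (76 mm by 85 mm) begins 54 mm behind the grasp point. The pads swing forward as they close: fully open they stand 13 mm farther back than shut.
Start: joints at [68.984, 15.808, 86.224, -0, 77.962, -6.933], TCP at [0.14, 0.558, 0.231] pointing down, gripper open.
Joint ranges: [-165.64, 165.64], [-43.16, 119.46], [12.63, 154.43], [-67.54, 247.53], [6.08, 155.33], [-154.97, 154.97]. Speed limits (degrees/s): [147.25, 147.25, 180, 180, 180, 180].

## Interface

Orientations are given as a 3x3 rotation matrix whose columns are the frame's x, y, z axes.
In Python, from rig import bot, fingers, imaging gives the robot as it stands. Calls block until the motion is done:
- bot.movep(position, orientation): joint-space move of the TCP to a pose.
- bot.move_straight(position, max_speed=0.15, orientation=None): straight line of the TCP; orientation=None keeps the orientation; max_speed is the mean speed in m/s.
- bot.set_joints(angles): joint-space move.
- fingers.set_gripper(opening, grip_force=None): finger opening in m; grip_force is the grip in N (None keeps the last); returns when the fingers have stopped.
- bot.hold(seconds).
- bot.ik(position, orientation): joint angles nearest the present ones, or None.
- imaging.grab_frame(name): name is "scene" or "top" or "wrist"; returns the picture (400x640x3 uint8, red, green, blue); there is no depth.
- imaging.camera_model(name): a dict with "mtx" (3x3 intrinsics, pixels), "rvec" (rotation vector, rad) and "tvec" (3), from world to camera coordinates, as OpenCV has them. Camera axes: x right, y down, z forward; pixel columns grow to the right and rows downward; lengths in m; the calibration is good to about 2 mm. The wrist camera is an equidistant fisheye: a pixel r from the principal point sees the ray r / f radians off the axis. A picture is of the moment at which its call begins: read the wrist's pose just before it. camera_model takes no time and is no camera call; for the wrist camera it gives the pose at the moment of the call.
A pose or a line that the arm cannot do raises bot.MotionError and nothing moves.
- bot.sign_off(): hands the job in; it is judged then, once.
Readings, each from a call of its own:
- bot.current_time_s(): time.
- bot.current_q(): joint angles.
- bot.current_qvel(): joint speeds.
- bot.current_joint_torque(): joint torques, N m.
- bot.current_tcp_pos(): TCP position.
- bot.current_ee_rot(): TCP orientation.
- bot.current_force(): force on the tool from outside, world axes, zero at the start.
- bot.current_moment(): the same for the moment, N m.
- bot.current_opening(): finger opening in m.
- bot.current_finger_force(): force on a finger pad.
Only numpy, scipy, OpenCV 4.12 (cv2) and the standard library are available. Lean on these libraries where they do the work, as an engineer would, in place of code of your own. Each camera call takes 0.05 s, during which the arm holds its last target. There are 200 camera calls.

## Task

The steel bracket in the swivel vice is to be worked at 45 degrees. Push the clamp lever on the left of the base anticlockwise, all the way back, to free the swivel; push the vice round with the fingertips until the index mark on its turntable lines up with the 45 degree line of the scale (the medium-long line, third to the right of the longest, zero line as seen from the robot); then push the lever clockwise as far as it goes to clamp the swivel there. Only push, gently, with the fingertips or the outside of the fingers: grip nothing, and leave the try square, small spanner and marker where they lie.

Things in the scene. Friction and masses are not known exactly. Their poses are not given: they have to be found in the camera images.
- vice_base: Fixed round grey swivel base, 230 mm across, 16 mm high; bolted ears reach 161 mm ahead of and behind its axis. Origin: on the bench at the swivel axis; z up, -x roughly towards the robot, +y to its left. Base angles below are measured anticlockwise from above from its +x. A pale ring on top bears a black line every 15 degrees, 80 mm or more from the axis, at base angles 90 to 210 degrees.
- line_zero (a point): Point on the zero line of the scale, the longest line (80 to 106 mm from the axis), at base angle 150 degrees, 17 mm above the bench. The 45 degree lines on either side are medium-long (18 mm), all others short (10 mm).
- line_45 (a point): Point on the 45 degree line to set, at base angle 195 degrees (third line anticlockwise from zero), 83 mm from the axis, 17 mm above the bench. The vice is set when index_mark lies on the straight line from the axis to this point.
- index_mark (a point): Outer end of the black index line on the small grey lug at the rim of the turntable (dark disc under the vice, 140 mm across, top 24 mm above the bench); 78.5 mm from the axis, 24.5 mm above the bench. Moves with the vice.
- vice_swivel (a joint): Angle of the vice, rad, anticlockwise from above: 0 = mark on the zero line, 0.785 = on the 45 degree line to set. Stops at -0.75 and 1.08; starts at -0.45 to 0.25. Will not turn while clamped. Freed, 4 to 8 N sideways at the nose turns it and it stays where the push stops (no spring or detent). Vice frame: origin on the axis, turned by this angle from the base frame.
- vice_nose (a point): Point on the vice bed near its nose: x = -95, y = 0 mm in the vice frame, 44 mm above the bench. The bed, x = -112 (nose) to 54 mm, is 50 mm wide; its flat upright sides (y = -25 and 25) stand 24 to 44 mm above the bench. A 30 mm wide block on the nose (x = -112 to -97) rises to 73 mm. The fixed screw goes on to x = -144 mm, 60 mm high; its tommy bar sticks out 65 mm to the right (-y).
- bracket_top (a point): Centre of the upper side of the rusty steel channel bracket held fast in the jaws: x = 11, y = 0 mm in the vice frame, 87 mm above the bench, the highest part of the vice. The bracket is 40 mm wide (x = -9 to 31) and 150 mm long (y = -75 to 75). The moving jaw (x = -39 to -9) is 90 mm wide, the fixed jaw (x = 31 to 70) 96 mm, both to 84 mm above the bench.
- lock_lever (a joint): Angle of the clamp lever, rad, growing clockwise from above: 0 = fully back (free), 1.3 = fully clamped, a stop at each end; starts at 1.18 to 1.3. Above about 0.95 it presses the dark strap on the turntable. It stays where it is left; 2 to 6 N at the knob moves it. It points from its pivot along base angle 135 degrees minus this value.
- lever_pivot (a point): Upright pivot of the clamp lever, at x = 25, y = 117 mm in the base frame (left of the vice), point 45 mm above the bench; its hub is 24 mm across and ends 59 mm above the bench. The lever is a nearly level 9 mm rod, its middle line 45 to 51 mm above the bench.
- lever_knob (a point): Centre of the black ball knob, 20 mm across, at the end of the clamp lever: 71 mm from the pivot, 52 mm above the bench.
- try_square: Loose engineer's try square, 90 x 125 x 16 mm, lying on the bench to the right; bystander. Origin: centre of its underside.
- spanner_2: Loose small combination spanner, 27 x 184 x 8 mm, lying on the bench to the left; bystander. Origin: centre of its underside.
- marker: Loose black paint marker, 128 mm long, 17 mm thick, lying on the bench in front on the right; bystander. Origin: centre of its underside.

How it is judged (in metres and radians):
On the way, in this order (a step that is already met when the one before it is completed fails the run):
1. the clamp lever is pushed back and the swivel is free (value of joint lock_lever below 0.4 rad), for 0.1 s.
2. with the lever still back, the vice stands still with its index mark on the 45 degree line (value of joint vice_swivel between 0.7404 and 0.8304 rad and velocity of joint vice_swivel between -0.03 and 0.03 rad/s and value of joint lock_lever below 0.5 rad), for 0.3 s.
3. the lever is pushed round and clamps the swivel, the mark still on the line (value of joint vice_swivel between 0.7404 and 0.8304 rad and value of joint lock_lever above 1.1 rad), for 0.2 s.
At the end, for the whole second after the job is handed in: The index mark is on the 45 degree line (vice angle 0.785 rad within 0.045 rad, about 3.5 mm at the mark), the vice is at rest, the clamp lever is clamped (beyond 1.1 rad), and the try square, small spanner and marker are within 20 mm of where they lay (all of step 3 and velocity of joint vice_swivel between -0.03 and 0.03 rad/s and distance of each of try_square, spanner_2, marker from where it was at the start of the episode below 0.02 m); the robot touches nothing.
It fails at once if the vice, its base or its lever is gripped or pushed harder than 35 N (contact force between the fingers and vice_base above 35 N).
It fails at once if the try square is lifted or moved by more than 20 mm (distance of try_square from where it was at the start of the episode above 0.02 m).
It fails at once if the spanner is lifted or moved by more than 20 mm (distance of spanner_2 from where it was at the start of the episode above 0.02 m).
It fails at once if the marker is lifted or moved by more than 20 mm (distance of marker from where it was at the start of the episode above 0.02 m).
It also fails if it takes over 72 s, if anything falls off the work surface, if the arm or the gripper's body presses on something with over 40 N, if the wrist force passes 120 N, or if a joint passes its speed limit or range.

## Working session

There is one attempt and no reset: what is moved stays moved. The work goes in short steps, each a Python script; the robot and the scene stay as the last script left them, time stands still between calls to the robot, and variables do not carry over. Pictures are saved under pics/ and viewed, at most 10 in all, crops included, and the job is handed in when it is done.

```bash
mkdir -p pics; ls
python3 - <<'E'
from rig import bot,fingers,imaging
import cv2
for n in ("top","scene"):
    im=imaging.grab_frame(n); cv2.imwrite(f"pics/{n}0.png",im[:,:,::-1])
    m=imaging.camera_model(n); print(n,m)
print(bot.current_ee_rot(),bot.current_time_s())
E
```

```text
pics
top {'mtx': array([[453.27352443,   0.        , 313.14454129],
       [  0.        , 453.27352443, 203.47834288],
       [  0.        ,   0.        ,   1.        ]]), 'rvec': array([ 2.14801011, -2.08808925,  0.20936546]), 'tvec': array([-0.04789391,  0.48340046,  1.20469354])}
scene {'mtx': array([[419.1295507 ,   0.        , 316.32768969],
       [  0.        , 419.1295507 , 202.84230039],
       [  0.        ,   0.        ,   1.        ]]), 'rvec': array([ 2.30559737, -0.76301678,  0.31319111]), 'tvec': array([-0.40132287,  0.24651177,  0.9077091 ])}
[[-9.69936161e-01  2.43358830e-01 -5.68256177e-04]
 [ 2.43359430e-01  9.69934952e-01 -1.54142974e-03]
 [ 1.76050990e-04 -1.63337894e-03 -9.99998651e-01]] 0.1
```

View pics/top0.png

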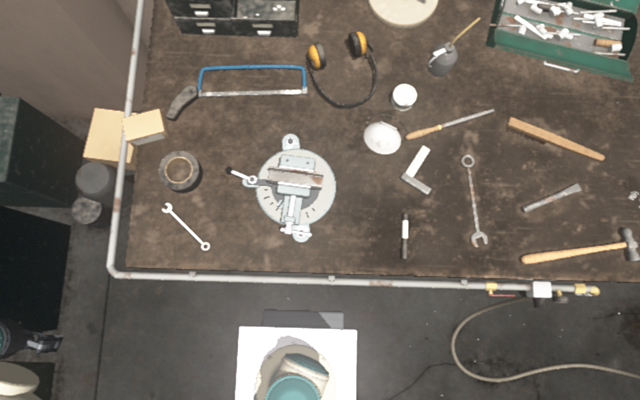

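View pics/scene0.png

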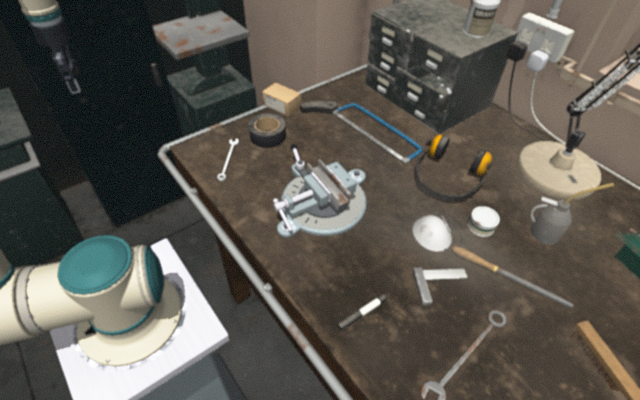

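```bash
cat > h.py <<'E'
import numpy as np,cv2
from rig import bot,fingers,imaging
def ray(name,px,z,m=None):
    m=m or imaging.camera_model(name); R=cv2.Rodrigues(m['rvec'])[0]; t=m['tvec'].ravel(); K=m['mtx']
    d=np.linalg.inv(K)@[px[0],px[1],1]
    if name=='wrist':
        u=d[:2]; r=np.hypot(*u); d=np.r_[u/r*np.sin(r),np.cos(r)]
    c=-R.T@t; w=R.T@d
    return c+w*(z-c[2])/w[2]
def proj(name,P,m=None):
    m=m or imaging.camera_model(name); R=cv2.Rodrigues(m['rvec'])[0]
    c=R@np.array(P)+m['tvec'].ravel(); K=m['mtx']
    if name=='wrist':
        r=np.hypot(c[0],c[1]); c=np.r_[c[:2]/r*np.arctan2(r,c[2]),1]
    q=K@(c/c[2]); return q[:2]
E
python3 - <<'E'
from h import *
im=cv2.imread('pics/top0.png')
c=im[125:250,215:350]; cv2.imwrite('pics/c1.png',cv2.resize(c,None,fx=4.7,fy=4.7,interpolation=cv2.INTER_CUBIC))
print(ray('top',(297,187),0.016))
E
```

```text
[0.53751446 0.01328718 0.016     ]
```

View pics/c1.png

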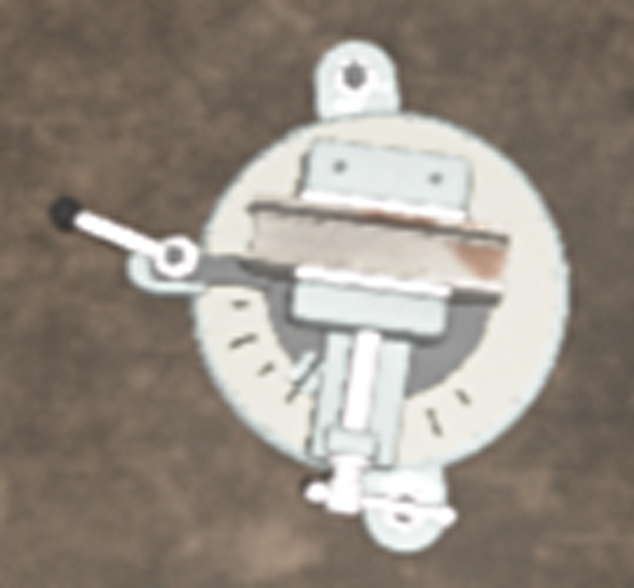

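Run:
```python
from h import *
m=imaging.camera_model('top')
f=lambda u,v,z: ray('top',(215+(u+.5)/4.7-.5,125+(v+.5)/4.7-.5),z,m)
a,b=f(354,75,.018),f(405,508,.018)
print(a,b,(a+b)/2,np.degrees(np.arctan2(*(a-b)[1::-1])),np.linalg.norm(a-b))
print('disc',(f(193,291,.016)+f(568,291,.016))/2)
print('45',f(433,420,.017),'piv',f(175,256,.059),'knob',f(65,213,.052))
bot.movep([0.45,0.03,0.36],np.array([[0,1,0],[1,0,0],[0,0,-1.]]))
fingers.set_gripper(0.0)
im=imaging.grab_frame('wrist');cv2.imwrite('pics/w1.png',im[:,:,::-1]);w=imaging.camera_model('wrist');print(w,bot.current_time_s())
np.save('w1.npy',w,allow_pickle=True)
```

```text
[0.67515522 0.03862984 0.018     ] [ 0.40630872 -0.00191778  0.018     ] [0.54073197 0.01835603 0.018     ] 8.57674745260527 0.2718870131759839
disc [0.53880075 0.01740214 0.016     ]
45 [ 0.46002743 -0.01690711  0.017     ] piv [0.54627475 0.13720923 0.059     ] knob [0.57246293 0.20495629 0.052     ]
{'mtx': array([[309.70691629,   0.        , 316.03778209],
       [  0.        , 309.70691629, 195.02989758],
       [  0.        ,   0.        ,   1.        ]]), 'rvec': array([-2.81853992e+00,  1.47415294e-03,  5.70996194e-04]), 'tvec': array([-0.44942817, -0.05277248,  0.5126661 ])} 3.15
```

View pics/w1.png

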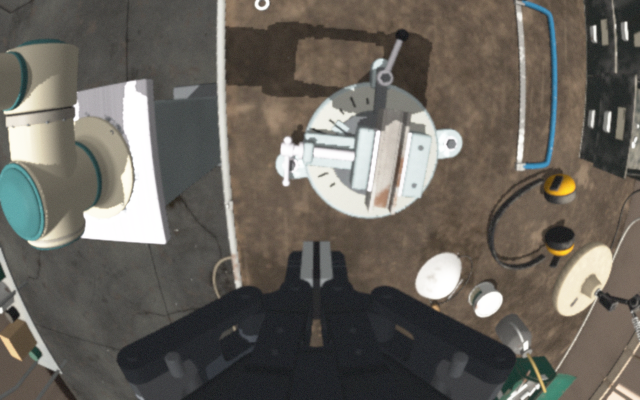

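Run:
```python
from h import *
im=cv2.imread('pics/w1.png')
cv2.imwrite('pics/c2.png',cv2.resize(im[20:225,275:470],None,fx=2.9,fy=2.9,interpolation=cv2.INTER_CUBIC))
```

```text
(no output)
```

View pics/c2.png

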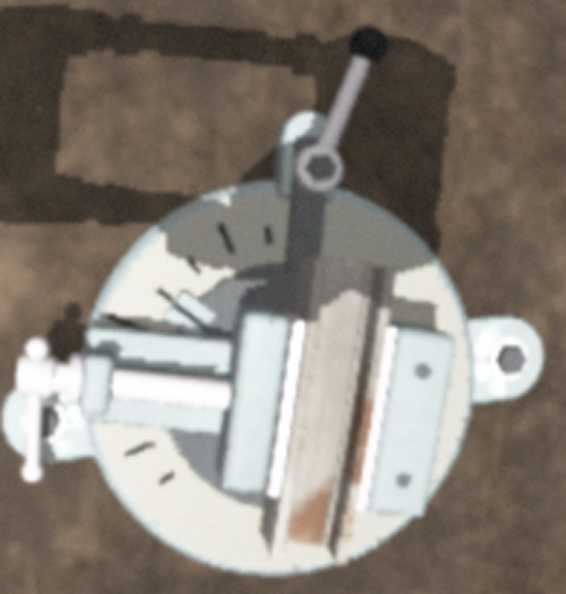

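Run:
```python
from h import *
w=np.load('w1.npy',allow_pickle=True).item()
f=lambda u,v,z: ray('wrist',(275+(u+.5)/2.9-.5,20+(v+.5)/2.9-.5),z,w)
a,b=f(511,359,.022),f(49,420,.022)
print('ears',a,b,(a+b)/2,np.degrees(np.arctan2(*(a-b)[1::-1])),np.linalg.norm(a-b))
# disc circle fit from edge points
P=np.array([f(*p,.016)[:2] for p in [(90,350),(92,455),(150,533),(265,575),(360,553),(440,480),(472,370),(445,270),(155,232),(113,285),(230,193)]])
s=np.linalg.lstsq(np.c_[2*P,np.ones(len(P))],(P**2).sum(1),rcond=None)[0];print('disc',s[:2],np.sqrt(s[2]+s[:2]@s[:2]))
for n,p,z,ba in [('45in',(152,445),.017,195),('45out',(127,455),.017,195),('210',(167,477),.017,210),('105',(226,239),.017,105),('90',(268,235),.017,90),('120',(193,264),.017,120),('zero out',(106,317),.017,150),('mark in',(210,328),.0245,0),('mark out',(183,306),.0245,0)]:
    d=f(*p,z)[:2]-s[:2]; an=np.degrees(np.arctan2(d[1],d[0]))%360
    print(n,np.hypot(*d).round(4),'ang',an.round(1),'yaw',(an-ba).round(1))
pv,k=f(320,168,.059),f(369,44,.052); d=k-pv
print('piv',pv,'knob',k,np.degrees(np.arctan2(d[1],d[0])))
bot.ik
for r in (0,):
  pass
```

```text
ears [0.67419654 0.04165666 0.022     ] [0.41045615 0.00258953 0.022     ] [0.54232634 0.02212309 0.022     ] 8.425796052896708 0.26661814101518405
disc [0.54122917 0.01973545] 0.1120914049537409
45in 0.0809 ang 203.9 yaw 8.9
45out 0.096 ang 203.7 yaw 8.7
210 0.0831 ang 218.2 yaw 8.2
105 0.0891 ang 113.1 yaw 8.1
90 0.0856 ang 98.2 yaw 8.2
120 0.086 ang 127.7 yaw 7.7
zero out 0.1066 ang 158.6 yaw 8.6
mark in 0.0553 ang 142.0 yaw 142.0
mark out 0.0741 ang 141.8 yaw 141.8
piv [0.54777382 0.13980315 0.059     ] knob [0.57452647 0.20679024 0.052     ] 68.22970129705851
```

```bash
cat >> h.py <<'E'
C=np.array([.5407,.019]); YAW=np.radians(8.5)
def e(a): return np.array([np.cos(a),np.sin(a)])
PV=C+np.hypot(.025,.117)*e(YAW+np.arctan2(.117,.025))
def rot(a):  # tool y along world angle a, pointing down
    y=np.r_[e(a),0]; z=np.array([0,0,-1.]); return np.c_[np.cross(y,z),y,z]
def lev(q,off,flip,r=.069,z=.041):  # finger beside knob; off>0: anticlockwise side
    th=YAW+np.radians(135)-q
    p=PV+r*e(th)+off*e(th+np.pi/2); return np.r_[p,z],rot(th+np.pi/2+flip*np.pi)
def vic(q,off,flip,x=-.076,z=.033):  # finger at vice (x, .025+off)
    a=YAW+q; p=C+x*e(a)+(.025+off)*e(a+np.pi/2); return np.r_[p,z],rot(a+np.pi/2+flip*np.pi)
E
python3 - <<'E'
from h import *
for fn,qs in ((lev,(1.3,.6,0)),(vic,(-.4,.2,.785))):
  for fl in (0,1):
    for q in qs:
      p,R=fn(q,-.035 if fn is lev else .03,fl); j=bot.ik(p,R); print(fn.__name__,fl,q,p.round(3),None if j is None else np.round(j))
E
```

```text
lev 0 1.3 [0.606 0.19  0.041] [  11.   30.   93.   -0.   57. -148.]
lev 0 0.6 [0.559 0.215 0.041] None
lev 0 0 [0.513 0.208 0.041] [ 15.  24. 104.  -0.  52. 141.]
lev 1 1.3 [0.606 0.19  0.041] [11. 30. 93. -0. 57. 32.]
lev 1 0.6 [0.559 0.215 0.041] [14. 27. 98. -0. 55. -5.]
lev 1 0 [0.513 0.208 0.041] [ 15.  24. 104.  -0.  52. -39.]
vic 0 -0.4 [0.481 0.091 0.033] [  3.  20. 113.  -0.  47. -73.]
vic 0 0.2 [0.45  0.045 0.033] [  -3.   18.  117.   -0.   45. -113.]
vic 0 0.785 [ 0.451 -0.009  0.033] [ -10.   18.  117.   -0.   45. -154.]
vic 1 -0.4 [0.481 0.091 0.033] [  3.  20. 113.  -0.  47. 107.]
vic 1 0.2 [0.45  0.045 0.033] [ -3.  18. 117.  -0.  45.  67.]
vic 1 0.785 [ 0.451 -0.009  0.033] [-10.  18. 117.  -0.  45.  26.]
```

```bash
cat >> h.py <<'E'
def sweep(fn,qs,off,flip,fmax,speed=.06,**k):
    f0=np.array(bot.current_force()); log=[]
    for q in qs:
        p,R=fn(q,off,flip,**k); bot.move_straight(p,max_speed=speed,orientation=R)
        f=np.linalg.norm(np.array(bot.current_force())-f0); log.append((round(float(q),2),round(float(f),1)))
        if f>fmax: break
    print(log,round(bot.current_time_s(),1)); return q
E
python3 - <<'E'
from h import *
p,R=lev(1.5,-.025,1); bot.movep(p+[0,0,.12],R); bot.move_straight(p,max_speed=.15)
print(bot.current_time_s(),bot.current_opening())
sweep(lev,np.arange(1.46,.04,-.06),-.025,1,14)
p,R=lev(.25,-.025,1); 
f=np.array(bot.current_force());print(f)
im=imaging.grab_frame('top');cv2.imwrite('pics/t2.png',cv2.resize(im[125:250,200:350,::-1],None,fx=4,fy=4,interpolation=cv2.INTER_CUBIC))
E
```

```text
5.2333 2.069278247409316e-05
[(1.46, 1.2), (1.4, 1.2), (1.34, 0.9), (1.28, 0.6), (1.22, 1.8), (1.16, 1.6), (1.1, 1.6), (1.04, 1.9), (0.98, 2.6), (0.92, 2.2), (0.86, 2.1), (0.8, 1.5), (0.74, 2.1), (0.68, 1.9), (0.62, 2.3), (0.56, 1.4), (0.5, 1.2), (0.44, 0.7), (0.38, 2.0), (0.32, 1.5), (0.26, 1.2), (0.2, 1.3), (0.14, 1.6), (0.08, 0.9)] 11.2
[-0.02934428  0.29918854  0.57124314]
```

Run:
```python
from h import *
q=sweep(lev,np.arange(.05,-.2,-.03),-.025,1,7,speed=.04)
p,R=lev(q+.25,-.025,1); bot.move_straight(p,orientation=R)
bot.move_straight(p+[0,0,.1],max_speed=.25)
p,R=vic(-.5,.025,1); bot.movep(np.r_[p[:2],.14],R)
im=imaging.grab_frame('top');cv2.imwrite('pics/t2.png',cv2.resize(im[100:250,180:350,::-1],None,fx=4,fy=4,interpolation=cv2.INTER_CUBIC));print(bot.current_time_s())
```

```text
[(0.05, 2.6), (0.02, 1.4), (-0.01, 4.0), (-0.04, 7.3)] 12.3
15.375
```

View pics/t2.png

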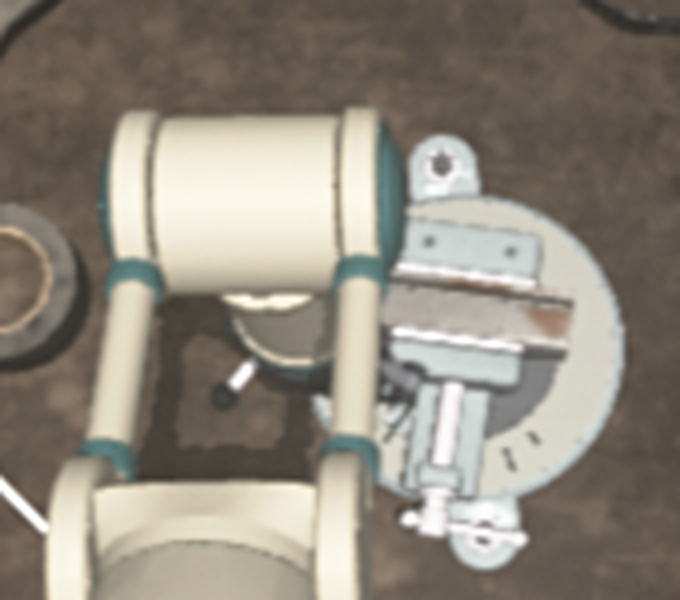

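```bash
cat > look.py <<'E'
from h import *
import sys
p=bot.current_tcp_pos(); bot.move_straight(np.r_[p[:2],.14],max_speed=.25)
bot.movep([0.43,0.04,0.33],rot(0)) 
w=imaging.camera_model('wrist'); im=imaging.grab_frame('wrist')
np.save('w.npy',w,allow_pickle=True); cv2.imwrite('pics/%s_full.png'%sys.argv[1],im[:,:,::-1])
c=proj('wrist',[.47,0.02,.02],w); u,v=int(c[0])-55,int(c[1])-55; print(u,v,bot.current_time_s())
cv2.imwrite('pics/%s.png'%sys.argv[1],cv2.resize(im[v:v+110,u:u+140,::-1],None,fx=5,fy=5,interpolation=cv2.INTER_CUBIC))
E
python3 - <<'E'
from h import *
p,R=vic(-.5,.0145,1); bot.move_straight(np.r_[p[:2],.14],orientation=R); bot.move_straight(p,max_speed=.15)
q=sweep(vic,np.arange(-.44,.73,.06),.0145,1,14)
p,R=vic(q-.2,.0145,1); bot.move_straight(p,orientation=R)
E
python3 look.py v1
```

```text
[(-0.44, 1.1), (-0.38, 1.2), (-0.32, 1.3), (-0.26, 1.5), (-0.2, 4.0), (-0.14, 5.3), (-0.08, 5.5), (-0.02, 4.1), (0.04, 4.0), (0.1, 4.0), (0.16, 4.4), (0.22, 4.5), (0.28, 5.0), (0.34, 4.0), (0.4, 5.3), (0.46, 5.0), (0.52, 4.5), (0.58, 4.6), (0.64, 5.5), (0.7, 5.8)] 21.5
289 108 23.2917
```

View pics/v1.png

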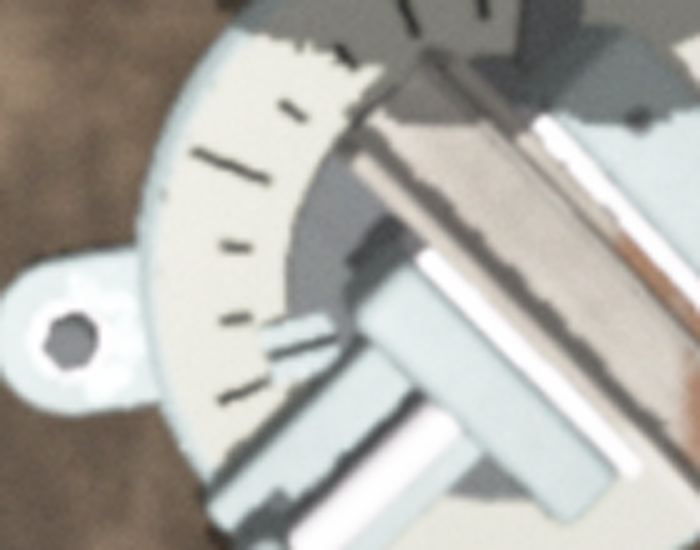

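```bash
cat > ang.py <<'E'
from h import *
import sys
w=np.load('w.npy',allow_pickle=True).item(); u0,v0=int(sys.argv[1]),int(sys.argv[2])
f=lambda u,v,z: ray('wrist',(u0+(u+.5)/5-.5,v0+(v+.5)/5-.5),z,w)[:2]
A={}
for s in sys.argv[3:]:
    n,u,v,z=s.split(','); d=f(float(u),float(v),float(z))-C; print(n,np.hypot(*d).round(4),np.degrees(np.arctan2(d[1],d[0])).round(2)%360)
E
python3 ang.py 289 108 m_in,337,337,.0245 m_out,272,357,.0245 45in,270,381,.017 45out,220,403,.017 30,237,319,.017 15,237,247,.017 z_in,269,182,.017 z_out,192,152,.017
```

```text
m_in 0.0552 195.53
m_out 0.0756 196.16
45in 0.0787 203.02
45out 0.0955 203.34
30 0.0836 187.71
15 0.0839 172.47
z_in 0.08 157.41
z_out 0.1046 157.73
```

```bash
python3 - <<'E'
from h import *
p,R=vic(.5,.0145,1); bot.movep(np.r_[p[:2],.14],R); bot.move_straight(p,max_speed=.15)
q=sweep(vic,np.r_[np.arange(.56,.82,.05),.826],.0145,1,14,speed=.04)
p,R=vic(q-.2,.0145,1); bot.move_straight(p,orientation=R)
E
python3 look.py v2
```

```text
[(0.56, 1.1), (0.61, 1.0), (0.66, 0.8), (0.71, 2.3), (0.76, 5.5), (0.81, 6.0), (0.83, 5.9)] 26.8
289 108 28.5833
```

View pics/v2.png

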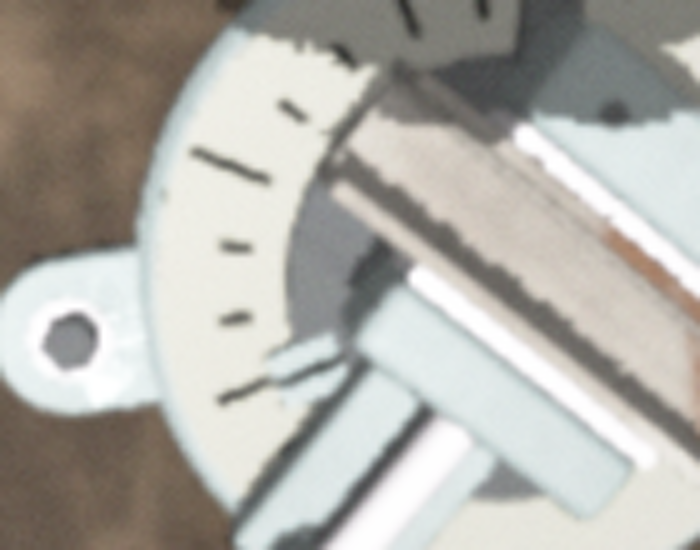

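```bash
python3 ang.py 289 108 m_in,342,355,.0245 m_out,279,384,.0245 45in,270,380,.017 45out,220,403,.017
python3 - <<'E'
from h import *
print([bot.ik(*lev(q,.025,1)) for q in (-.2,.6,1.3)])
E
```

```text
m_in 0.0553 201.62
m_out 0.0762 202.78
45in 0.0785 202.83
45out 0.0954 203.36
[array([ 8.93807734e+00,  1.99728992e+01,  1.11290476e+02, -2.54444375e-14,
        4.87366252e+01, -5.60210786e+01]), array([ 1.38697832e+01,  2.28470415e+01,  1.06083723e+02, -2.54444375e-14,
        5.10692356e+01, -5.25274912e+00]), array([ 1.43096764e+01,  2.63050624e+01,  9.95846181e+01, -2.54444375e-14,
        5.41103195e+01,  3.52941897e+01])]
```

```bash
python3 - <<'E'
from h import *
p,R=lev(-.22,.025,1); bot.movep(p+[0,0,.1],R); bot.move_straight(p,max_speed=.12)
q=sweep(lev,np.r_[np.arange(-.16,1.2,.06),np.arange(1.2,1.42,.02)],.025,1,13,speed=.05)
print(bot.current_force())
p,R=lev(q-.25,.025,1); bot.move_straight(p,orientation=R)
E
python3 look.py v3
python3 - <<'E'
import cv2
im=cv2.imread('pics/v3_full.png'); cv2.imwrite('pics/v3c.png',cv2.resize(im[15:240,260:480],None,fx=2.6,fy=2.6,interpolation=cv2.INTER_CUBIC))
E
```

```text
[(-0.16, 0.5), (-0.1, 0.9), (-0.04, 0.9), (0.02, 0.7), (0.08, 1.6), (0.14, 0.8), (0.2, 2.3), (0.26, 2.3), (0.32, 1.1), (0.38, 1.9), (0.44, 1.2), (0.5, 2.2), (0.56, 1.6), (0.62, 1.4), (0.68, 1.0), (0.74, 2.0), (0.8, 1.4), (0.86, 1.5), (0.92, 1.7), (0.98, 1.7), (1.04, 1.2), (1.1, 1.2), (1.16, 0.8), (1.2, 2.7), (1.22, 3.5), (1.24, 3.1), (1.26, 3.7), (1.28, 4.0), (1.3, 3.3), (1.32, 3.5), (1.34, 5.3), (1.36, 7.0), (1.38, 11.5), (1.4, 12.8)] 39.0
[-9.34879162  7.32283673  5.16082337]
288 109 41.0333
```

View pics/v3c.png

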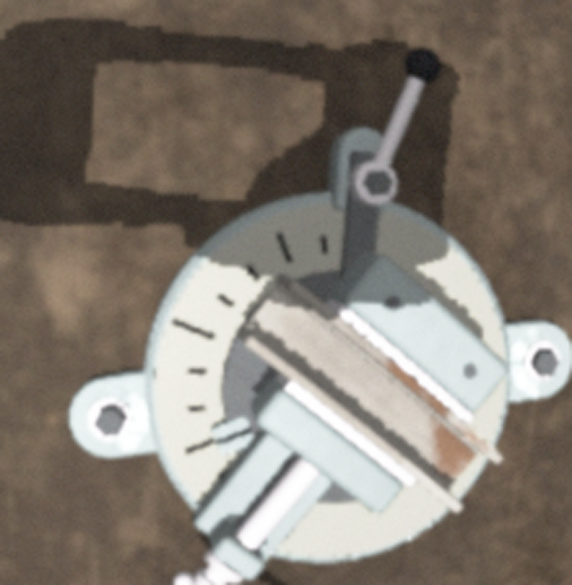

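The last picture shows the lever against its clamped stop, with the knob at (422,65) and the pivot at (376,183). The index mark, around (232,432), is still in line with the 45° line at (205,443). The robot is clear of everything.

Run:
```python
from rig import bot
print(bot.sign_off(),bot.current_time_s())
```

```text
the job is handed in; nothing more can be done
the job is handed in; nothing more can be done
```

The job is handed in: the vice is set on the 45° line (mark measured within about 1° before clamping, unchanged by eye after) and the lever is pushed to its clamped stop; I had no readout of the judge's verdict.

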